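# Load three capped vials into the seal-check carriage and start it

## Robot

A 7-joint arm with a two-finger parallel gripper is mounted at the origin on the work surface. World frame = base frame: x ahead of the robot, y to its left, z up, the work surface at z = 0. Lengths are in m, angles in rad, forces in N, time in s.
With the tool pointing down it reaches from about 0.35 to 0.9 m from the base axis. Payload 19.9 kg.
Tool frame: the origin (TCP) lies midway between the tips of the shut fingers; the grasp point (between the pads) lies arm.hold_point_z behind it (arm.hold_point_z is the distance from the TCP to the grasp point, in m); z points along the fingers, y is the line along which they close (so a half turn about z gives the same grasp; the last joint's range is limited). The gripper opens to 94 mm and grips with 3 to 60 N. Pads are 16 mm wide; open, the fingers measure 119 mm over their backs; the gripper's body (75 mm by 177 mm) begins 78 mm behind the grasp point.
Start: joints at [-1.298, 0.417, -0.01, 1.614, 0.005, 1.111, -0.053], TCP at [0.193, 0.594, 0.205] pointing down, gripper open.
Joint ranges: [-2.81, 2.81], [-0.39, 2.02], [-1.27, 1.25], [0.06, 2.57], [-1.19, 4.33], [0.19, 2], [-2.82, 2.82]. Speed limits (rad/s): [1.89, 1.89, 2.39, 2.39, 3.01, 3.01, 3.01].

## Interface

Orientations are given as a rotation vector (axis times angle).
In Python, from plant import arm gives the robot as it stands. The module is installed in compiled form; this text tells all that it offers.
- The arm moves only by the tool arm_command, never from a script. Its argument "commands" is text: rows parted by semicolons, each of 7 numbers parted by spaces: the shift along the tool's x, y, z scaled (see below), then the turn, a rotation vector about the tool's x, y, z scaled (see below), then the opening, from -1 (shut) to 1 (fully open). In form: dx dy dz wx wy wz gripper; .... A call has 1 to 8 rows; each row is the pose to reach, as a shift and turn from the pose commanded when the call began, along the tool's axes at that moment; what a row does not reach only later rows make up. The controller multiplies each number of a shift by 0.08 m and each number of a turn by 2 rad. A row lasts 1/10 s, in which the tool goes at most 50 mm and 8.59 degrees, less where a joint would pass 70% of its speed; a pose out of reach is approached as far as the arm can. A call with a number of a shift or a turn outside -1 to 1 is refused whole. A call with a gripper value outside its range is refused whole. The fingers move at their own pace and stop on an object; "force" is the grip in N (left out, the last holds). Time passes only in rows, so rows that repeat a pose let the fingers close. It gives the time, the measured TCP pose, the force, the opening and the grip force at its end, in the units of the state.
- arm.observe(): the state, without advancing time (a new reading comes with each control period).
- arm.snapshot(name): name is "scene" or "top" or "wrist"; returns a dict with "frame" (420x560x3 uint8, blue, green, red), "range_z" (420x560 float32, m along the optical axis (not along the pixel's ray), 0 where there is no reading), "mtx" (3x3 intrinsics, pixels), "k1" (the pictures are not rectified: a ray, as slopes to the right and down, at radius r is drawn at 1 + k1 r^2 times it, then the intrinsics apply), "T" (4x4, takes a point from camera to world coordinates); the wrist camera has in their place "tool_from_camera" (4x4, takes a point from camera to tool coordinates, whose origin is the TCP and whose axes are the flange's). Camera axes: x right, y down, z forward; pixel columns grow to the right and rows downward; lengths in m; the calibration is good to about 2 mm. A picture is of the moment at which its call begins: read the wrist's pose just before it.
- arm.job_done(): hands the job in; it is judged then, once.
The state is a dict: "t": time; "joint_positions": joint angles; "qd": joint speeds; "joint_torque": joint torques, N m; "tcp_pos": TCP position; "tcp_rot": TCP orientation; "wrist_force": force on the tool from outside, world axes, zero at the start; "ft_torque": the same for the moment, N m; "finger_gap": finger opening in m; "grasp_force": force on a finger pad.
Only numpy, scipy, OpenCV 4.12 (cv2) and the standard library are available. Lean on these libraries where they do the work, as an engineer would, in place of code of your own. Each camera call takes 0.05 s, during which the arm holds its last target. There are 200 camera calls.

## Task

Take the three capped vials out of the blue tray that holds only five vials (not the full one at the far edge) and drop them one by one, upright, into the three pockets of the white carriage, letting each go only once its foot is in the pocket so that the glass does not fall hard. Then slide the carriage fully home under the grey head and press the black start button on top of the head all the way down. Do not tip any vial over, and leave the two uncapped vials standing where they are.

Things in the scene. Friction and masses are not known exactly. Their poses are not given: they have to be found in the camera images.
- vial_a: closed amber glass vial standing upright in the blue tray: body 26 mm in diameter and 52 mm tall, sloping shoulder, then a white cap 20 mm in diameter on top (from 58 to 72 mm); 72 mm tall over all, about 45 g; origin at the centre of its underside, z up. One of the three identical capped vials to load
- vial_b: closed amber glass vial standing upright in the blue tray: body 26 mm in diameter and 52 mm tall, sloping shoulder, then a white cap 20 mm in diameter on top (from 58 to 72 mm); 72 mm tall over all, about 45 g; origin at the centre of its underside, z up. One of the three identical capped vials to load
- vial_c: closed amber glass vial standing upright in the blue tray: body 26 mm in diameter and 52 mm tall, sloping shoulder, then a white cap 20 mm in diameter on top (from 58 to 72 mm); 72 mm tall over all, about 45 g; origin at the centre of its underside, z up. One of the three identical capped vials to load
- open_a: uncapped amber vial standing in the same tray, same body (26 mm by 52 mm) but with a bare open neck 18 mm wide, 69 mm tall; origin at the centre of its underside. Not to be moved
- open_b: uncapped amber vial standing in the same tray, same body (26 mm by 52 mm) but with a bare open neck 18 mm wide, 69 mm tall; origin at the centre of its underside. Not to be moved
- pocket0 (a point): centre of the floor of one of the three equal round pockets of the carriage (34 mm in diameter, 30 mm deep, mouth chamfered by 3 mm, in one row 60 mm apart along the station's y); its height is 18 mm above the table, the carriage's top 48 mm; the point moves with the carriage
- pocket1 (a point): centre of the floor of one of the three equal round pockets of the carriage (34 mm in diameter, 30 mm deep, mouth chamfered by 3 mm, in one row 60 mm apart along the station's y); its height is 18 mm above the table, the carriage's top 48 mm; the point moves with the carriage
- pocket2 (a point): centre of the floor of one of the three equal round pockets of the carriage (34 mm in diameter, 30 mm deep, mouth chamfered by 3 mm, in one row 60 mm apart along the station's y); its height is 18 mm above the table, the carriage's top 48 mm; the point moves with the carriage
- tray: the blue plastic tray with only five vials in it (a second, smaller blue tray full of capped vials stands at the table's far edge and is not part of the job), shallow, 300 (x) by 220 (y) by 30 mm high, walls and floor 5 mm, heavy enough to stay put; origin at the centre of its underside, so the vials stand at height 5 mm
- station: benchtop seal-check station, fixed: aluminium base plate 300 (x) by 260 (y) by 12 mm. Its x axis is the direction in which the carriage slides home, under the grey head. The head is 76 (x) by 250 (y) mm, centred 90 mm along x from the origin, on four pillars; its underside is 104 mm and its top 134 mm above the table. Origin on the table under the plate
- carriage_post (a point): top centre of the upright dark steel post (18 mm in diameter, round, free over its upper 50 mm) with which the white carriage is pushed or drawn; 88 mm in front of the pocket row (station -x); the top is 88 mm above the table
- carriage (a joint): slide of the white three-pocket carriage along the station's x axis, m: 0 = fully out towards the robot, 0.14 = fully home against its stop, the pockets under the head; starts between 0 and 0.03; takes about 2 N to move and stays where it is left
- start_top (a point): centre of the top of the black start button (28 mm in diameter) in the middle of the grey head's top, 156 mm above the table (22 mm above the head's top); carry vials over or clear of it; pressed straight down
- start (a joint): travel of the start button, m: 0 = up, 0.006 = fully pressed; spring, about 4 N, comes up by itself

How it is judged:
On the way, in this order (a step that is already met when the one before it is completed fails the run):
1. a first capped vial stands in a pocket, let go ((((distance between vial_a and pocket0 below 0.007 m or distance between vial_a and pocket1 below 0.007 m or distance between vial_a and pocket2 below 0.007 m) and angle between vial_a's own z axis and vertical below 0.15 rad and contact force between the fingers and vial_a below 0.1 N and linear speed of vial_a below 0.05 m/s) or ((distance between vial_b and pocket0 below 0.007 m or distance between vial_b and pocket1 below 0.007 m or distance between vial_b and pocket2 below 0.007 m) and angle between vial_b's own z axis and vertical below 0.15 rad and contact force between the fingers and vial_b below 0.1 N and linear speed of vial_b below 0.05 m/s) or ((distance between vial_c and pocket0 below 0.007 m or distance between vial_c and pocket1 below 0.007 m or distance between vial_c and pocket2 below 0.007 m) and angle between vial_c's own z axis and vertical below 0.15 rad and contact force between the fingers and vial_c below 0.1 N and linear speed of vial_c below 0.05 m/s))), for 0.1 s.
2. two capped vials stand in pockets, let go (((((distance between vial_a and pocket0 below 0.007 m or distance between vial_a and pocket1 below 0.007 m or distance between vial_a and pocket2 below 0.007 m) and angle between vial_a's own z axis and vertical below 0.15 rad and contact force between the fingers and vial_a below 0.1 N and linear speed of vial_a below 0.05 m/s) and ((distance between vial_b and pocket0 below 0.007 m or distance between vial_b and pocket1 below 0.007 m or distance between vial_b and pocket2 below 0.007 m) and angle between vial_b's own z axis and vertical below 0.15 rad and contact force between the fingers and vial_b below 0.1 N and linear speed of vial_b below 0.05 m/s)) or (((distance between vial_a and pocket0 below 0.007 m or distance between vial_a and pocket1 below 0.007 m or distance between vial_a and pocket2 below 0.007 m) and angle between vial_a's own z axis and vertical below 0.15 rad and contact force between the fingers and vial_a below 0.1 N and linear speed of vial_a below 0.05 m/s) and ((distance between vial_c and pocket0 below 0.007 m or distance between vial_c and pocket1 below 0.007 m or distance between vial_c and pocket2 below 0.007 m) and angle between vial_c's own z axis and vertical below 0.15 rad and contact force between the fingers and vial_c below 0.1 N and linear speed of vial_c below 0.05 m/s)) or (((distance between vial_b and pocket0 below 0.007 m or distance between vial_b and pocket1 below 0.007 m or distance between vial_b and pocket2 below 0.007 m) and angle between vial_b's own z axis and vertical below 0.15 rad and contact force between the fingers and vial_b below 0.1 N and linear speed of vial_b below 0.05 m/s) and ((distance between vial_c and pocket0 below 0.007 m or distance between vial_c and pocket1 below 0.007 m or distance between vial_c and pocket2 below 0.007 m) and angle between vial_c's own z axis and vertical below 0.15 rad and contact force between the fingers and vial_c below 0.1 N and linear speed of vial_c below 0.05 m/s)))), for 0.1 s.
3. all three capped vials stand in pockets, let go ((distance between vial_a and pocket0 below 0.007 m or distance between vial_a and pocket1 below 0.007 m or distance between vial_a and pocket2 below 0.007 m) and angle between each of vial_a, vial_b, vial_c's own z axis and vertical below 0.15 rad and contact force between the fingers and vial_a below 0.1 N and linear speed of each of vial_a, vial_b, vial_c below 0.05 m/s and (distance between vial_b and pocket0 below 0.007 m or distance between vial_b and pocket1 below 0.007 m or distance between vial_b and pocket2 below 0.007 m) and contact force between the fingers and vial_b below 0.1 N and (distance between vial_c and pocket0 below 0.007 m or distance between vial_c and pocket1 below 0.007 m or distance between vial_c and pocket2 below 0.007 m) and contact force between the fingers and vial_c below 0.1 N), for 0.1 s.
4. the carriage is home with the three vials in its pockets (value of joint carriage above 0.132 m and (distance between vial_a and pocket0 below 0.009 m or distance between vial_a and pocket1 below 0.009 m or distance between vial_a and pocket2 below 0.009 m) and angle between each of vial_a, vial_b, vial_c's own z axis and vertical below 0.2 rad and (distance between vial_b and pocket0 below 0.009 m or distance between vial_b and pocket1 below 0.009 m or distance between vial_b and pocket2 below 0.009 m) and (distance between vial_c and pocket0 below 0.009 m or distance between vial_c and pocket1 below 0.009 m or distance between vial_c and pocket2 below 0.009 m)), for 0.1 s.
5. the start button is pressed with the carriage home (value of joint start above 0.0042 m and value of joint carriage above 0.132 m).
At the end, for the whole second after the job is handed in: Capped vials released, at rest in the pockets (foot within 7 mm of pocket floor centre, upright within 0.15 rad); carriage home (above 0.132 m); start button pressed after that (past 4.2 mm), up again (under 2 mm); uncapped vials upright (0.2 rad), moved under 30 mm (all of step 3 and value of joint carriage above 0.132 m and value of joint start below 0.002 m and distance of each of open_a, open_b from where it was at the start of the episode below 0.03 m and angle between each of open_a, open_b's own z axis and vertical below 0.2 rad); the robot touches nothing.
It fails at once if a capped vial is tipped over (more than 1 rad) (angle between any of vial_a, vial_b, vial_c's own z axis and vertical above 1 rad).
It fails at once if a capped vial falls free and fast (faster than 0.8 m/s while not held: a drop of more than about 33 mm) ((linear speed of vial_a above 0.8 m/s and contact force between the fingers and vial_a below 0.05 N) or (linear speed of vial_b above 0.8 m/s and contact force between the fingers and vial_b below 0.05 N) or (linear speed of vial_c above 0.8 m/s and contact force between the fingers and vial_c below 0.05 N)).
It fails at once if an uncapped vial is moved by more than 30 mm or tipped ((distance of open_a from where it was at the start of the episode above 0.03 m or angle between open_a's own z axis and vertical above 0.6 rad) or (distance of open_b from where it was at the start of the episode above 0.03 m or angle between open_b's own z axis and vertical above 0.6 rad)).
It also fails if it takes over 72 s, if anything falls off the work surface, if the arm or the gripper's body presses on something with over 40 N, if the wrist force passes 120 N, or if a joint passes its speed limit or range.

## Working session

There is one attempt and no reset: what is moved stays moved. The work goes in short steps, Python scripts to look and compute and a tool call to move; the robot and the scene stay as the last step left them, time stands still between calls to the robot, and variables do not carry over. Pictures are saved under pics/ and viewed, at most 10 in all, crops included, and the job is handed in when it is done.

Besides the shell and the picture viewer there is one more tool, called after "Call:" in YAML: its name, and indented under it one key for each argument. arm_command: Moves the arm, as the interface text tells. Shifts and turns lie within -1 to 1; 1 stands for 0.08 m of shift or 2 rad of turn. Its arguments: {"type":"object","properties":{"commands":{"type":"string"},"force":{"type":"number"}},"required":["commands"]}

```bash
mkdir -p pics; cat > h.py <<'E'
import numpy as np, cv2
from plant import arm
from scipy.spatial.transform import Rotation as R
def snap(n):
    o=arm.observe(); s=arm.snapshot(n)
    if 'T' not in s:
        T=np.eye(4);T[:3,:3]=R.from_rotvec(o['tcp_rot']).as_matrix();T[:3,3]=o['tcp_pos']
        s['T']=T@s['tool_from_camera']
    return s
def rays(s,uv):
    K=s['mtx']; uv=np.asarray(uv,float).reshape(-1,1,2)
    return cv2.undistortPoints(uv,K,np.array([s['k1'],0,0,0,0.])).reshape(-1,2)
def cloud(s):
    h,w=s['range_z'].shape
    uv=np.stack(np.meshgrid(np.arange(w),np.arange(h)),-1).reshape(-1,2)
    r=rays(s,uv); z=s['range_z'].reshape(-1,1)
    P=np.hstack([r*z,z])@s['T'][:3,:3].T+s['T'][:3,3]
    P[z[:,0]==0]=np.nan
    return P.reshape(h,w,3)
E
python3 - <<'E'
from h import *
o=arm.observe(); print(o, arm.hold_point_z)
for n in ['top','scene']:
    s=snap(n); cv2.imwrite(f'pics/{n}0.png',s['frame']); np.savez(f'{n}0.npz',**s); print(n,s['T'].round(3).tolist())
E
```

```text
{'t': 0.0, 'joint_positions': array([-1.29849722,  0.41798769, -0.01028665,  1.61413999,  0.00472427,
        1.11067231, -0.0530094 ]), 'qd': array([-0.00090125,  0.00080082, -0.000974  ,  0.00020996, -0.00139142,
        0.00231635, -0.0002461 ]), 'joint_torque': array([-1.78233509e-03, -8.51260900e+01,  6.37995768e-01, -4.25993693e+01,
       -4.89426241e-02,  1.88805250e-02,  1.14237162e-04]), 'tcp_pos': array([0.19284002, 0.59413496, 0.20483117]), 'tcp_rot': array([-4.90892329e-01, -3.10293375e+00,  1.85772466e-03]), 'wrist_force': array([ 0.1283734 ,  0.75903784, -0.32305864]), 'ft_torque': array([-0.01006906, -0.02184225, -0.00117414]), 'grasp_force': 0.0, 'finger_gap': 0.09396050966135937} 0.0188
top [[-0.006, -0.991, 0.136, 0.409], [-1.0, 0.006, 0.001, -0.003], [-0.002, -0.136, -0.991, 1.051], [0.0, 0.0, 0.0, 1.0]]
scene [[0.349, 0.741, -0.573, 1.104], [0.937, -0.27, 0.222, -0.2], [0.01, -0.615, -0.789, 0.881], [0.0, 0.0, 0.0, 1.0]]
```

View pics/top0.png

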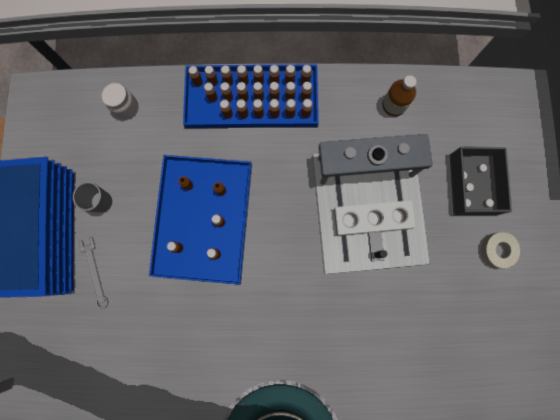

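View pics/scene0.png

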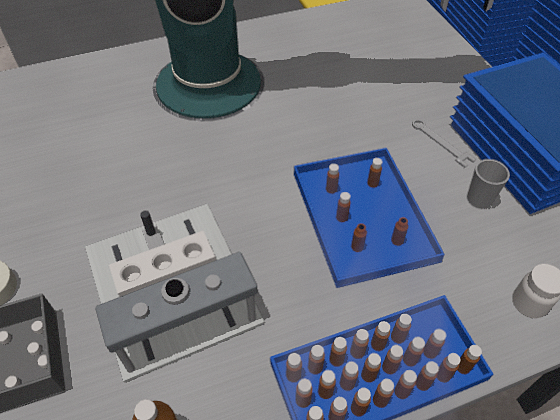

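Top view: the capped vials are at (217,220), (173,246) and (212,254), and the uncapped ones at (184,183) and (219,188). The pockets are at (349,219), (374,217) and (400,215), with the post at (380,254) and the button at (378,155). The scene view agrees.

```bash
cat > m.py <<'E'
from h import *
def circ(p):
    A=np.c_[2*p[:,:2],np.ones(len(p))]; c=np.linalg.lstsq(A,(p[:,:2]**2).sum(1),rcond=None)[0]
    return c[:2],np.sqrt(c[2]+c[:2]@c[:2])
def at(s,uv,z):
    d=np.c_[rays(s,uv),np.ones(len(np.atleast_2d(uv)))]@s['T'][:3,:3].T; o=s['T'][:3,3]
    return o+d*((z-o[2])/d[:,2])[:,None]
if __name__=='__main__':
  for n,caps,box in [('top',[(217,220),(173,246),(212,254)],None),('scene',[(345,200),(333,171),(377,163)],None)]:
    s=dict(np.load(n+'0.npz')); P=cloud(s); f=s['frame'].astype(int)
    print(n)
    for u,v in caps:
        win=np.s_[v-14:v+15,u-14:u+15]; p=P[win]; g=f[win].min(-1); 
        m=(p[...,2]>.065)&(p[...,2]<.09); q=p[m]; uv=np.argwhere((g>120)&m)[:,::-1]+[u-14,v-14]
        t=q[q[:,2]>.073]
        print('cap',len(q),q[:,2].max().round(4),(t[:,:2].max(0)+t[:,:2].min(0)).round(4)/2, np.ptp(t[:,:2],axis=0).round(3), uv.mean(0).round(1))
    if n=='top': opens=[(184,183),(219,188)]; but=(378,155); post=(380,254)
    else: opens=[(361,232),(402,224)]; but=(175,291); post=(146,217)
    for nm,(u,v),lo,hi in [('open',opens[0],.062,.08),('open',opens[1],.062,.08),('but',but,.15,.162),('post',post,.08,.095)]:
        p=P[v-16:v+17,u-16:u+17].reshape(-1,3); t=p[(p[:,2]>lo)&(p[:,2]<hi)]
        print(nm,len(t),t[:,2].max().round(4) if len(t) else 0,((t[:,:2].max(0)+t[:,:2].min(0))/2).round(4) if len(t) else 0,np.ptp(t[:,:2],axis=0).round(3) if len(t) else 0)
    X=P.reshape(-1,3); st=X[(X[:,1]<-.1)&(X[:,1]>-.5)&(X[:,0]>.3)&(X[:,0]<.9)]
    for nm,lo,hi in [('carr',.044,.052),('head',.13,.138)]:
        t=st[(st[:,2]>lo)&(st[:,2]<hi)][:,:2].astype(np.float32)
        print(nm,len(t),cv2.minAreaRect(t))
    t=X[(X[:,2]>.026)&(X[:,2]<.034)&(X[:,1]>0.0)&(X[:,1]<.4)&(X[:,0]>.3)&(X[:,0]<.68)][:,:2].astype(np.float32); print('tray',cv2.minAreaRect(t))
E
python3 m.py
```

```text
top
cap 63 0.0809 [0.5293  0.14525] [0.019 0.019] [215.8 218.3]
cap 63 0.08 [0.4665 0.2474] [0.016 0.018] [171.1 245.6]
cap 64 0.081 [0.4503  0.15565] [0.016 0.019] [210.9 252.5]
open 57 0.0768 [0.6197 0.2274] [0.016 0.019]
open 52 0.077 [0.6046 0.1436] [0.016 0.019]
but 128 0.1597 [ 0.6597 -0.2174] [0.028 0.026]
post 52 0.0896 [ 0.4451 -0.2351] [0.016 0.017]
carr 1697 ((0.6012458205223083, -0.3123342990875244), (0.3774251341819763, 0.36252352595329285), 57.67936706542969)
head 2888 ((0.726018488407135, -0.21315398812294006), (0.20060880482196808, 0.24351660907268524), 5.429324626922607)
tray ((0.5351870656013489, 0.1919323056936264), (0.2218061089515686, 0.29980361461639404), 84.95333099365234)
scene
cap 97 0.081 [0.5269 0.1444] [0.02  0.019] [344.5 195.9]
cap 89 0.0811 [0.44835 0.15515] [0.022 0.019] [333.2 167.3]
cap 88 0.0813 [0.46505 0.2476 ] [0.02  0.019] [376.8 161.1]
open 99 0.0768 [0.6052 0.1432] [0.02  0.022]
open 100 0.0777 [0.6198 0.2256] [0.02  0.021]
but 234 0.1603 [ 0.6613 -0.2166] [0.03  0.028]
post 79 0.0919 [ 0.4451 -0.235 ] [0.019 0.017]
carr 2836 ((0.5800745487213135, -0.3099258542060852), (0.25877606868743896, 0.39775550365448), 4.969664573669434)
head 5445 ((0.7301594614982605, -0.2130461484193802), (0.20806902647018433, 0.24480842053890228), 5.147214889526367)
tray ((0.5333473086357117, 0.1915263682603836), (0.22320878505706787, 0.30427464842796326), 85.17403411865234)
```

```bash
cat > p.py <<'E'
from m import *
for n,b in [('top',[(349,219),(374,217),(400,215)]),('scene',[(131,272),(162,261),(193,250)])]:
    s=dict(np.load(n+'0.npz')); P=cloud(s); g=s['frame'].min(-1)
    for u,v in b:
        w=14; p=P[v-w:v+w+1,u-w:u+w+1]; q=g[v-w:v+w+1,u-w:u+w+1]
        # rim: pixels of the hole seen on the top plane z=.048; hole=depth clearly below the top
        X=at(s,np.stack(np.meshgrid(np.arange(u-w,u+w+1),np.arange(v-w,v+w+1)),-1).reshape(-1,2),.048)
        m=((p[...,2]<.0445)&(p[...,2]>.014)).astype(np.uint8)
        k,l,st,c=cv2.connectedComponentsWithStats(m); i=l[w,w]
        Y=X[(l==i).ravel()]
        print(n,i,len(Y),((Y.max(0)+Y.min(0))/2).round(4),np.ptp(Y,axis=0).round(3))
yaw=np.arctan2(-.217+.235,.6605-.4451);print('yaw',yaw)
c=np.array([.4451,-.235])+.088*np.array([np.cos(yaw),np.sin(yaw)])
for k in (1,0,-1): print(c+.06*k*np.array([-np.sin(yaw),np.cos(yaw)]))
E
python3 p.py
```

```text
top 17 165 [ 0.5287 -0.1661  0.048 ] [0.033 0.036 0.   ]
top 16 164 [ 0.5331 -0.2259  0.048 ] [0.038 0.036 0.   ]
top 11 151 [ 0.5375 -0.2855  0.048 ] [0.034 0.034 0.   ]
scene 4 234 [ 0.5365 -0.2867  0.048 ] [0.038 0.035 0.   ]
scene 3 217 [ 0.5322 -0.2278  0.048 ] [0.036 0.034 0.   ]
scene 4 208 [ 0.5286 -0.1683  0.048 ] [0.032 0.034 0.   ]
yaw 0.08337175286176683
[ 0.52779783 -0.16788019]
[ 0.53279434 -0.22767178]
[ 0.53779085 -0.28746338]
```

```bash
cat > g.py <<'E'
from h import *
import sys
Y=.080
D=np.array([[-np.cos(Y),-np.sin(Y),0],[-np.sin(Y),np.cos(Y),0],[0,0,-1]]).T  # columns tool x,y,z
o=arm.observe(); M=R.from_rotvec(o['tcp_rot'])
print('t',o['t'],'tcp',o['tcp_pos'].round(4),'turn',((M.inv()*R.from_matrix(D)).as_rotvec()/2).round(4),'gap',o['finger_gap'].round(4),'F',o['wrist_force'].round(1))
T=dict(A=(.528,.145),B=(.4655,.2475),C=(.4492,.1553),P1=(.5282,-.1673),P0=(.5328,-.2271),P2=(.5374,-.2867),post=(.4451,-.235),but=(.6605,-.217))
for k in sys.argv[1:]:
    d=np.append(T[k],o['tcp_pos'][2])-o['tcp_pos']; print(k,(M.as_matrix().T@d/.08).round(3))
E
python3 g.py B; python3 -c "
from g import *
print((D.T@(np.array([.4655,.2475,0])-o['tcp_pos'])/.08).round(3))
for a,b in [('B','P2'),('P2','C'),('C','P0'),('P0','A'),('A','P1'),('P1','post'),('post','but')]:
  print(a,b,(D.T@np.append(np.subtract(T[b],T[a]),0)/.08).round(3))"
```

```text
Traceback (most recent call last):
  File "g.py", line 6, in <module>
    print('t',o['t'],'tcp',o['tcp_pos'].round(4),'turn',((M.inv()*R.from_matrix(D)).as_rotvec()/2).round(4),'gap',o['finger_gap'].round(4),'F',o['wrist_force'].round(1))
                                                                                                                  ^^^^^^^^^^^^^^^^^^^^^
AttributeError: 'float' object has no attribute 'round'
Traceback (most recent call last):
  File "g.py", line 6, in <module>
    print('t',o['t'],'tcp',o['tcp_pos'].round(4),'turn',((M.inv()*R.from_matrix(D)).as_rotvec()/2).round(4),'gap',o['finger_gap'].round(4),'F',o['wrist_force'].round(1))
                                                                                                                  ^^^^^^^^^^^^^^^^^^^^^
AttributeError: 'float' object has no attribute 'round'
```

```bash
sed -i "s/o\['finger_gap'\].round(4)/round(o['finger_gap'],4)/" g.py; python3 -c "
from g import *
print((D.T@(np.array([.4655,.2475,0])-o['tcp_pos'])/.08).round(3))
for a,b in [('B','P2'),('P2','C'),('C','P0'),('P0','A'),('A','P1'),('P1','post'),('post','but')]:
  print(a,b,(D.T@np.append(np.subtract(T[b],T[a]),0)/.08).round(3))"
```

```text
t 0.1 tcp [0.1928 0.5942 0.2049] turn [-6.000e-04 -1.000e-04 -1.969e-01] gap 0.0935 F [-0.1  0.1 -0.1]
[-3.051 -4.592  2.561]
B P2 [-0.362 -6.728  0.   ]
P2 C [0.657 5.595 0.   ]
C P0 [-0.66  -4.848  0.   ]
P0 A [-0.312  4.641  0.   ]
A P1 [ 0.309 -3.891  0.   ]
P1 post [ 1.103 -0.761  0.   ]
post but [-2.702  0.009  0.   ]
```

Call:
arm_command:
  commands: "0 0 0 0 0 -0.197 0.1;0 0 0 0 0 -0.197 0.1;0 0 0 0 0 -0.197 0.1;0 0 0 0 0 -0.197 0.1"
  force: 15

```text
t: 0.5
tcp_pos: [0.193, 0.5943, 0.2051]
tcp_rot: [0.128, -3.139, 0.001]
wrist_force: [-0.7, 0.2, -0.0]
finger_gap: 0.0653
grasp_force: 0.0
```

Call:
arm_command:
  commands: "-0.2 -1 0 0 0 0 0.1;-0.2 -1 0 0 0 0 0.1;-0.2 -1 0 0 0 0 0.1"

```text
t: 0.8
tcp_pos: [0.2172, 0.5127, 0.2056]
tcp_rot: [-0.115, 3.139, -0.002]
wrist_force: [-0.6, 0.9, 0.5]
finger_gap: 0.0519
grasp_force: 0.0
```

Call:
arm_command:
  commands: "-0.5 -1 0 0 0 0 0.1;-0.5 -1 0 0 0 0 0.1;-0.5 -1 0 0 0 0 0.1"

```text
t: 1.1
tcp_pos: [0.2644, 0.4361, 0.2056]
tcp_rot: [-0.113, 3.139, -0.001]
wrist_force: [0.3, 0.5, 0.4]
finger_gap: 0.0516
grasp_force: 0.0
```

Call:
arm_command:
  commands: "-0.7 -0.9 0 0 0 0 0.1;-0.7 -0.9 0 0 0 0 0.1;-0.7 -0.9 0 0 0 0 0.1"

```text
t: 1.4
tcp_pos: [0.3264, 0.3691, 0.2056]
tcp_rot: [-0.113, 3.139, -0.001]
wrist_force: [-1.1, 1.0, -0.1]
finger_gap: 0.0517
grasp_force: 0.0
```

Call:
arm_command:
  commands: "-0.8 -0.9 0 0 0 0 0.1;-0.8 -0.9 0 0 0 0 0.1;-0.8 -0.9 0 0 0 0 0.1;-0.8 -0.9 0 0 0 0 0.1"

```text
t: 1.8
tcp_pos: [0.3929, 0.3058, 0.2054]
tcp_rot: [0.121, -3.139, -0.0]
wrist_force: [-0.3, 1.0, -0.2]
finger_gap: 0.0515
grasp_force: 0.0
```

```bash
python3 g.py B
```

```text
t 1.8 tcp [0.3929 0.3058 0.2054] turn [ 0.     -0.0001 -0.0015] gap 0.0515 F [-0.3  1.  -0.2]
B [-0.848 -0.796 -0.   ]
```

Call:
arm_command:
  commands: "-0.85 -0.79 0.4 0 0 0 0.1;-0.85 -0.79 0.4 0 0 0 0.1;-0.85 -0.79 0.4 0 0 0 0.1;-0.85 -0.79 0.4 0 0 0 0.1;-0.85 -0.79 0.4 0 0 0 0.1"

```text
t: 2.3
tcp_pos: [0.4646, 0.2498, 0.1736]
tcp_rot: [0.129, -3.139, -0.001]
wrist_force: [-0.3, 0.2, 0.1]
finger_gap: 0.0518
grasp_force: 0.0
```

```bash
python3 g.py B; cat > w.py <<'E'
from h import *
import sys
s=snap('wrist'); P=cloud(s).reshape(-1,3); o=arm.observe()['tcp_pos']
lo,hi=map(float,sys.argv[2:4]); c=np.array(eval(sys.argv[1])); r=float(sys.argv[4])
t=P[(P[:,2]>lo)&(P[:,2]<hi)&(np.hypot(*(P[:,:2]-c).T)<r)]
print(len(t),t.max(0).round(4),((t.max(0)+t.min(0))/2).round(4),np.ptp(t,axis=0).round(3))
cv2.imwrite('pics/w.png',s['frame'])
E
python3 w.py "(.4655,.2475)" .072 .085 .03
```

```text
t 2.3 tcp [0.4646 0.2498 0.1736] turn [ 0.0003 -0.0001  0.001 ] gap 0.0518 F [-0.3  0.2  0.1]
B [-0.009 -0.03  -0.   ]
513 [0.4734 0.257  0.0785] [0.4637 0.2473 0.0753] [0.019 0.019 0.007]
```

Call:
arm_command:
  commands: "0 -0.03 0.5 0 0 0 0.1;0 -0.03 0.9 0 0 0 0.1;0 -0.03 0.9 0 0 0 0.1"

```text
t: 2.65
tcp_pos: [0.4632, 0.2457, 0.0988]
tcp_rot: [0.128, -3.134, 0.004]
wrist_force: [-0.2, 0.4, -0.3]
finger_gap: 0.0519
grasp_force: 0.0
```

Call:
arm_command:
  commands: "0 0 0.4 0 0 0 0.1;0 0 0.8 0 0 0 0.1;0 0 0.8 0 0 0 0.1;0 0 0.8 0 0 0 0.1;0 0 0.8 0 0 0 0.1"

```text
t: 3.15
tcp_pos: [0.4667, 0.2465, 0.0397]
tcp_rot: [-0.126, 3.137, 0.002]
wrist_force: [-0.4, -0.1, 0.1]
finger_gap: 0.052
grasp_force: 0.0
```

```bash
python3 g.py B
```

```text
t 3.15 tcp [0.4667 0.2465 0.0397] turn [0.0006 0.0011 0.0003] gap 0.052 F [-0.4 -0.1  0.1]
B [ 0.014  0.014 -0.   ]
```

Call:
arm_command:
  commands: "0.015 0.01 0.03 0 0 0 0.1;0.015 0.01 0.03 0 0 0 -0.4;0.015 0.01 0.03 0 0 0 -0.6;0.015 0.01 0.03 0 0 0 -0.8;0.015 0.01 0.03 0 0 0 -0.8;0.015 0.01 0.03 0 0 0 -0.8"

```text
t: 3.75
tcp_pos: [0.4646, 0.2463, 0.0351]
tcp_rot: [-0.126, 3.139, -0.0]
wrist_force: [-0.0, 0.4, 2.0]
finger_gap: 0.0254
grasp_force: 14.9
```

Call:
arm_command:
  commands: "0 0 0 0 0 0 -0.8;0 0 -0.25 0 0 0 -0.8;0 0 -0.6 0 0 0 -0.8;0 0 -1 0 0 0 -0.8;0 0 -1 0 0 0 -0.8"

```text
t: 4.25
tcp_pos: [0.4662, 0.2472, 0.1185]
tcp_rot: [-0.126, 3.135, 0.004]
wrist_force: [1.2, 0.1, -0.5]
finger_gap: 0.0259
grasp_force: 14.9
```

```bash
python3 g.py B P2
```

```text
t 4.25 tcp [0.4662 0.2472 0.1185] turn [0.0012 0.0023 0.    ] gap 0.0259 F [ 1.2  0.1 -0.5]
B [ 0.008  0.004 -0.   ]
P2 [-0.354 -6.724 -0.015]
```

Call:
arm_command:
  commands: "0 -0.5 -0.2 0 0 0 -0.8;0 -1 -0.2 0 0 0 -0.8;0 -1 -0.2 0 0 0 -0.8"

```text
t: 4.55
tcp_pos: [0.4713, 0.1617, 0.131]
tcp_rot: [-0.117, 3.139, -0.002]
wrist_force: [1.0, 0.9, -0.2]
finger_gap: 0.0252
grasp_force: 14.9
```

Call:
arm_command:
  commands: "0 -0.5 0 0 0 0 -0.8;0 -1 0 0 0 0 -0.8;0 -1 0 0 0 0 -0.8"

```text
t: 4.85
tcp_pos: [0.4773, 0.0821, 0.1306]
tcp_rot: [0.117, -3.139, 0.002]
wrist_force: [0.6, 1.4, -1.4]
finger_gap: 0.0259
grasp_force: 14.9
```

Call:
arm_command:
  commands: "0 -0.5 0 0 0 0 -0.8;0 -1 0 0 0 0 -0.8;0 -1 0 0 0 0 -0.8"

```text
t: 5.15
tcp_pos: [0.4836, 0.0025, 0.1307]
tcp_rot: [0.117, -3.139, 0.002]
wrist_force: [0.1, 0.9, -0.1]
finger_gap: 0.0254
grasp_force: 14.9
```

Call:
arm_command:
  commands: "0 -0.5 0 0 0 0 -0.8;0 -1 0 0 0 0 -0.8;0 -1 0 0 0 0 -0.8"

```text
t: 5.45
tcp_pos: [0.49, -0.0769, 0.1308]
tcp_rot: [0.118, -3.139, 0.002]
wrist_force: [0.4, 0.5, -0.7]
finger_gap: 0.0257
grasp_force: 14.9
```

Call:
arm_command:
  commands: "0 -0.5 0 0 0 0 -0.8;0 -1 0 0 0 0 -0.8;0 -1 0 0 0 0 -0.8"

```text
t: 5.75
tcp_pos: [0.4963, -0.1565, 0.1308]
tcp_rot: [0.118, -3.139, 0.003]
wrist_force: [0.2, 0.7, 0.1]
finger_gap: 0.0257
grasp_force: 14.9
```

Call:
arm_command:
  commands: "0 -0.5 0 0 0 0 -0.8;0 -1 0 0 0 0 -0.8;0 -1 0 0 0 0 -0.8"

```text
t: 6.05
tcp_pos: [0.5026, -0.236, 0.1307]
tcp_rot: [0.119, -3.139, 0.003]
wrist_force: [-1.2, 0.6, -0.7]
finger_gap: 0.026
grasp_force: 14.9
```

```bash
python3 g.py P2
```

```text
t 6.05 tcp [ 0.5026 -0.236   0.1307] turn [-0.0009 -0.0003 -0.0021] gap 0.026 F [-1.2  0.6 -0.7]
P2 [-0.386 -0.665  0.001]
```

Call:
arm_command:
  commands: "-0.38 -0.66 0 0 0 0 -0.8;-0.38 -0.66 0 0 0 0 -0.8;-0.38 -0.66 0 0 0 0 -0.8;-0.38 -0.66 0 0 0 0 -0.8;-0.38 -0.66 0 0 0 0 -0.8"

```text
t: 6.55
tcp_pos: [0.5373, -0.2807, 0.131]
tcp_rot: [0.128, -3.139, -0.001]
wrist_force: [-0.4, 0.1, -0.7]
finger_gap: 0.0256
grasp_force: 14.9
```

```bash
python3 g.py P2; python3 - <<'E'
from h import *
s=snap('wrist');cv2.imwrite('pics/w1.png',s['frame'])
E
```

```text
t 6.55 tcp [ 0.5373 -0.2807  0.131 ] turn [ 0.0004 -0.0001  0.0007] gap 0.0256 F [-0.4  0.1 -0.7]
P2 [ 0.005 -0.074 -0.   ]
```

View pics/w1.png

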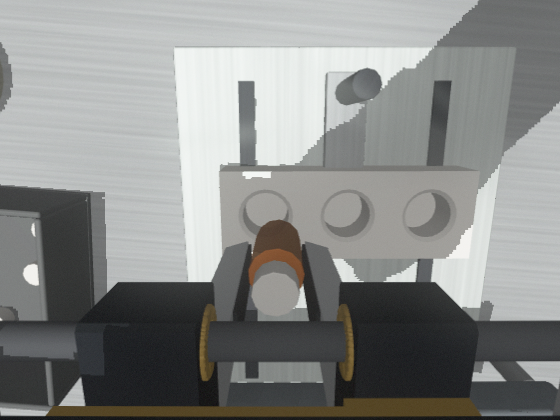

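The wrist view shows the vial held upright between the fingers. The pockets are at (265,215), (346,213) and (429,214), and the post is at (367,85).

Call:
arm_command:
  commands: "0 -0.07 0.45 0 0 0 -0.8;0 -0.07 0.45 0 0 0 -0.8;0 -0.07 0.45 0 0 0 -0.8;0 -0.07 0.45 0 0 0 -0.8"

```text
t: 7.0
tcp_pos: [0.5384, -0.2878, 0.0965]
tcp_rot: [-0.126, 3.138, -0.001]
wrist_force: [-0.6, -0.2, -0.2]
finger_gap: 0.0257
grasp_force: 14.9
```

```bash
python3 g.py P2; cat > wp.py <<'E'
from m import *
from scipy.ndimage import label
s=snap('wrist'); h,w=s['range_z'].shape; P=cloud(s)
X=at(s,np.stack(np.meshgrid(np.arange(w),np.arange(h)),-1).reshape(-1,2),.048).reshape(h,w,3)
for c in [(.5282,-.1673),(.5328,-.2271),(.5374,-.2867)]:
    m=(np.hypot(X[...,0]-c[0],X[...,1]-c[1])<.024)&(P[...,2]<.044)&(P[...,2]>.01)
    l,n=label(m); 
    if n==0: continue
    i=np.argmax(np.bincount(l.ravel())[1:])+1; Y=X[l==i]
    print(c,len(Y),((Y.max(0)+Y.min(0))/2).round(4),np.ptp(Y,axis=0).round(3))
E
python3 wp.py
```

```text
t 7.0 tcp [ 0.5384 -0.2878  0.0965] turn [-0.0003  0.0006  0.0002] gap 0.0257 F [-0.6 -0.2 -0.2]
P2 [ 0.011  0.015 -0.   ]
(0.5282, -0.1673) 1989 [ 0.5256 -0.1717  0.048 ] [0.033 0.033 0.   ]
(0.5328, -0.2271) 2029 [ 0.5309 -0.2299  0.048 ] [0.034 0.034 0.   ]
(0.5374, -0.2867) 995 [ 0.5328 -0.2889  0.048 ] [0.028 0.034 0.   ]
```

Call:
arm_command:
  commands: "0.02 0 0.1 0 0 0 -0.8;0.02 0 0.2 0 0 0 -0.8;0.02 0 0.3 0 0 0 -0.8;0.02 0 0.4 0 0 0 -0.8;0.02 0 0.4 0 0 0 -0.8"

```text
t: 7.55
tcp_pos: [0.5356, -0.2877, 0.0617]
tcp_rot: [0.126, -3.137, -0.001]
wrist_force: [-0.7, -0.5, -0.4]
finger_gap: 0.0254
grasp_force: 14.9
```

```bash
python3 g.py P2
```

```text
t 7.55 tcp [ 0.5356 -0.2877  0.0617] turn [ 0.0004 -0.0009  0.0001] gap 0.0254 F [-0.7 -0.5 -0.4]
P2 [-0.023  0.011 -0.   ]
```

Call:
arm_command:
  commands: "0 0 0.09 0 0 0 -0.8;0 0 0.09 0 0 0 -0.8;0 0 0.09 0 0 0 -0.3;0 0 0.09 0 0 0 -0.1;0 0 0.09 0 0 0 -0.1;0 0 0.09 0 0 0 -0.1"

```text
t: 8.15
tcp_pos: [0.5365, -0.2881, 0.0561]
tcp_rot: [-0.126, 3.139, -0.0]
wrist_force: [-0.2, 0.1, -0.1]
finger_gap: 0.0423
grasp_force: 0.0
```

Call:
arm_command:
  commands: "0 0 -0.2 0 0 0 -0.1;0 0 -0.5 0 0 0 -0.1;0 0 -1 0 0 0 -0.1;0 0 -1 0 0 0 -0.1"

```text
t: 8.55
tcp_pos: [0.5385, -0.2895, 0.1419]
tcp_rot: [-0.125, 3.132, -0.005]
wrist_force: [0.2, -0.3, 0.3]
finger_gap: 0.0422
grasp_force: 0.0
```

```bash
python3 g.py P2 C;python3 - <<'E'
from h import *
s=snap('wrist');cv2.imwrite('pics/w2.png',s['frame'])
E
```

```text
t 8.55 tcp [ 0.5385 -0.2895  0.1419] turn [-0.0018  0.0033 -0.0001] gap 0.0422 F [ 0.2 -0.3  0.3]
P2 [ 0.011  0.036 -0.   ]
C [ 0.669  5.632 -0.025]
```

View pics/w2.png

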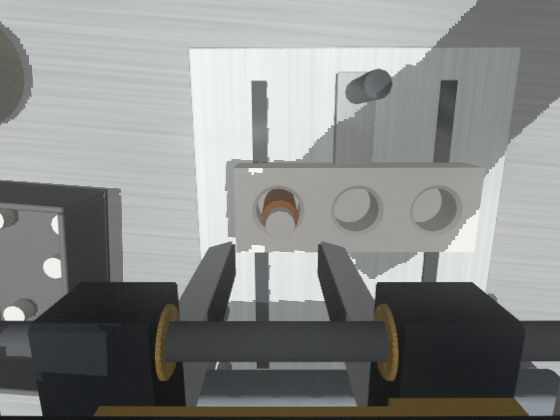

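The first vial stands upright in its pocket at (280,215). On to vial C.

Call:
arm_command:
  commands: "0.1 0.5 0 0 0 0 0.1;0.1 1 0 0 0 0 0.1;0.1 1 0 0 0 0 0.1"

```text
t: 8.9
tcp_pos: [0.5219, -0.2038, 0.1359]
tcp_rot: [0.134, -3.138, -0.004]
wrist_force: [0.6, 0.5, -0.5]
finger_gap: 0.0518
grasp_force: 0.0
```

Call:
arm_command:
  commands: "0.1 0.5 0 0 0 0 0.1;0.1 1 0 0 0 0 0.1;0.1 1 0 0 0 0 0.1"

```text
t: 9.2
tcp_pos: [0.5073, -0.1252, 0.1359]
tcp_rot: [0.134, -3.138, -0.003]
wrist_force: [0.1, -1.0, -0.7]
finger_gap: 0.0517
grasp_force: 0.0
```

Call:
arm_command:
  commands: "0.1 0.5 0 0 0 0 0.1;0.1 1 0 0 0 0 0.1;0.1 1 0 0 0 0 0.1"

```text
t: 9.5
tcp_pos: [0.4929, -0.0466, 0.1359]
tcp_rot: [0.134, -3.138, -0.002]
wrist_force: [0.5, 0.3, -0.1]
finger_gap: 0.0518
grasp_force: 0.0
```

Call:
arm_command:
  commands: "0.1 0.5 0 0 0 0 0.1;0.1 1 0 0 0 0 0.1;0.1 1 0 0 0 0 0.1"

```text
t: 9.8
tcp_pos: [0.4785, 0.0322, 0.136]
tcp_rot: [0.134, -3.139, -0.002]
wrist_force: [0.1, -0.9, 0.5]
finger_gap: 0.0517
grasp_force: 0.0
```

Call:
arm_command:
  commands: "0.1 0.5 0 0 0 0 0.1;0.1 1 0 0 0 0 0.1;0.1 1 0 0 0 0 0.1"

```text
t: 10.1
tcp_pos: [0.4642, 0.1111, 0.136]
tcp_rot: [-0.133, 3.139, 0.001]
wrist_force: [0.9, -1.3, -0.0]
finger_gap: 0.0517
grasp_force: 0.0
```

Call:
arm_command:
  commands: "0.16 0.62 -0.1 0 0 0 0.1;0.16 0.62 -0.1 0 0 0 0.1;0.16 0.62 -0.1 0 0 0 0.1;0.16 0.62 -0.1 0 0 0 0.1;0.16 0.62 -0.1 0 0 0 0.1"

```text
t: 10.6
tcp_pos: [0.4481, 0.1545, 0.1438]
tcp_rot: [0.123, -3.139, 0.001]
wrist_force: [0.2, -0.4, -0.8]
finger_gap: 0.0518
grasp_force: 0.0
```

```bash
python3 g.py C; python3 w.py "(.4492,.1553)" .072 .085 .03
```

```text
t 10.6 tcp [0.4481 0.1545 0.1438] turn [-0.0002 -0.0001 -0.0009] gap 0.0518 F [ 0.2 -0.4 -0.8]
C [-0.014  0.009 -0.   ]
634 [0.4579 0.1639 0.0786] [0.4481 0.1544 0.0753] [0.02  0.019 0.006]
```

Call:
arm_command:
  commands: "0 0 0.4 0 0 0 0.1;0 0 0.7 0 0 0 0.1;0 0 0.7 0 0 0 0.1"

```text
t: 10.95
tcp_pos: [0.4464, 0.1545, 0.0856]
tcp_rot: [0.124, -3.135, 0.003]
wrist_force: [-0.1, -0.4, 0.8]
finger_gap: 0.0514
grasp_force: 0.0
```

Call:
arm_command:
  commands: "0 0 0.4 0 0 0 0.1;0 0 0.64 0 0 0 0.1;0 0 0.64 0 0 0 0.1;0 0 0.64 0 0 0 0.1;0 0 0.64 0 0 0 0.1"

```text
t: 11.45
tcp_pos: [0.4485, 0.156, 0.0381]
tcp_rot: [-0.125, 3.137, 0.001]
wrist_force: [0.2, -1.1, -0.6]
finger_gap: 0.0515
grasp_force: 0.0
```

```bash
python3 g.py C
```

```text
t 11.45 tcp [0.4485 0.156  0.0381] turn [ 0.0003  0.0009 -0.    ] gap 0.0515 F [ 0.2 -1.1 -0.6]
C [-0.007 -0.009  0.   ]
```

Call:
arm_command:
  commands: "0 0 0.01 0 0 0 0.1;0 0 0.01 0 0 0 -0.4;0 0 0.01 0 0 0 -0.6;0 0 0.01 0 0 0 -0.8;0 0 0.01 0 0 0 -0.8;0 0 0.01 0 0 0 -0.8"

```text
t: 12.05
tcp_pos: [0.4477, 0.1559, 0.0359]
tcp_rot: [0.126, -3.139, 0.0]
wrist_force: [-0.2, -0.7, -0.0]
finger_gap: 0.0256
grasp_force: 14.9
```

Call:
arm_command:
  commands: "0 0 0 0 0 0 -0.8;0 0 -0.25 0 0 0 -0.8;0 0 -0.6 0 0 0 -0.8;0 0 -1 0 0 0 -0.8;0 0 -1 0 0 0 -0.8"

```text
t: 12.55
tcp_pos: [0.4494, 0.1565, 0.1191]
tcp_rot: [-0.125, 3.134, 0.003]
wrist_force: [0.0, 0.7, -1.0]
finger_gap: 0.0259
grasp_force: 14.9
```

Call:
arm_command:
  commands: "-0.1 -0.5 -0.2 0 0 0 -0.8;-0.1 -1 -0.2 0 0 0 -0.8;-0.1 -1 -0.2 0 0 0 -0.8"

```text
t: 12.85
tcp_pos: [0.4623, 0.0722, 0.1318]
tcp_rot: [-0.117, 3.139, -0.002]
wrist_force: [-0.6, 0.8, -0.4]
finger_gap: 0.0255
grasp_force: 14.9
```

Call:
arm_command:
  commands: "-0.2 -0.5 0 0 0 0 -0.8;-0.2 -1 0 0 0 0 -0.8;-0.2 -1 0 0 0 0 -0.8"

```text
t: 13.15
tcp_pos: [0.4844, -0.0063, 0.1314]
tcp_rot: [0.117, -3.139, 0.002]
wrist_force: [0.9, 0.6, -0.3]
finger_gap: 0.0257
grasp_force: 14.9
```

Call:
arm_command:
  commands: "-0.2 -0.5 0 0 0 0 -0.8;-0.2 -1 0 0 0 0 -0.8;-0.2 -1 0 0 0 0 -0.8"

```text
t: 13.45
tcp_pos: [0.5066, -0.0845, 0.1314]
tcp_rot: [0.118, -3.139, 0.003]
wrist_force: [-1.9, -0.0, -0.6]
finger_gap: 0.0255
grasp_force: 14.9
```

Call:
arm_command:
  commands: "-0.1 -0.5 0 0 0 0 -0.8;-0.1 -1 0 0 0 0 -0.8;-0.1 -1 0 0 0 0 -0.8"

```text
t: 13.75
tcp_pos: [0.5207, -0.1636, 0.1314]
tcp_rot: [0.118, -3.139, 0.003]
wrist_force: [0.0, 1.2, 0.7]
finger_gap: 0.0256
grasp_force: 14.9
```

Call:
arm_command:
  commands: "-0.05 -0.5 0 0 0 0 -0.8;-0.05 -0.85 0 0 0 0 -0.8;-0.05 -0.85 0 0 0 0 -0.8;-0.05 -0.85 0 0 0 0 -0.8;-0.05 -0.85 0 0 0 0 -0.8"

```text
t: 14.25
tcp_pos: [0.5307, -0.2252, 0.1315]
tcp_rot: [0.128, -3.138, -0.001]
wrist_force: [0.5, -0.2, -0.6]
finger_gap: 0.0262
grasp_force: 14.9
```

```bash
python3 g.py P0; python3 wp.py
```

```text
t 14.25 tcp [ 0.5307 -0.2252  0.1315] turn [ 0.0004 -0.0002  0.0008] gap 0.0262 F [ 0.5 -0.2 -0.6]
P0 [-0.024 -0.026 -0.   ]
(0.5282, -0.1673) 1560 [ 0.5253 -0.1701  0.048 ] [0.033 0.033 0.   ]
(0.5328, -0.2271) 1104 [ 0.5283 -0.2294  0.048 ] [0.029 0.033 0.   ]
(0.5374, -0.2867) 351 [ 0.5346 -0.2881  0.048 ] [0.031 0.033 0.   ]
```

Call:
arm_command:
  commands: "-0.01 -0.03 0.3 0 0 0 -0.8;-0.01 -0.03 0.45 0 0 0 -0.8;-0.01 -0.03 0.45 0 0 0 -0.8;-0.01 -0.03 0.45 0 0 0 -0.8"

```text
t: 14.7
tcp_pos: [0.5316, -0.2287, 0.0962]
tcp_rot: [0.127, -3.139, -0.0]
wrist_force: [-0.5, 0.1, -0.1]
finger_gap: 0.0258
grasp_force: 14.9
```

```bash
python3 g.py P0
```

```text
t 14.7 tcp [ 0.5316 -0.2287  0.0962] turn [ 0.     -0.0001  0.0003] gap 0.0258 F [-0.5  0.1 -0.1]
P0 [-0.016  0.019 -0.   ]
```

Call:
arm_command:
  commands: "0 0 0.1 0 0 0 -0.8;0 0 0.2 0 0 0 -0.8;0 0 0.3 0 0 0 -0.8;0 0 0.4 0 0 0 -0.8;0 0 0.4 0 0 0 -0.8"

```text
t: 15.2
tcp_pos: [0.5309, -0.2288, 0.0626]
tcp_rot: [0.126, -3.137, -0.001]
wrist_force: [0.2, -0.5, -0.7]
finger_gap: 0.0259
grasp_force: 14.9
```

```bash
python3 g.py P0
```

```text
t 15.2 tcp [ 0.5309 -0.2288  0.0626] turn [ 0.0003 -0.0008  0.0001] gap 0.0259 F [ 0.2 -0.5 -0.7]
P0 [-0.025  0.02  -0.   ]
```

Release, rise, and go to A.

Call:
arm_command:
  commands: "-0.01 0 0.1 0 0 0 -0.8;-0.01 0 0.1 0 0 0 -0.8;-0.01 0 0.1 0 0 0 -0.3;-0.01 0 0.1 0 0 0 -0.1;-0.01 0 0.1 0 0 0 -0.1;-0.01 0 0.1 0 0 0 -0.1"

```text
t: 15.8
tcp_pos: [0.5325, -0.229, 0.0561]
tcp_rot: [-0.126, 3.139, -0.0]
wrist_force: [0.1, 0.4, 0.3]
finger_gap: 0.0423
grasp_force: 0.0
```

Call:
arm_command:
  commands: "0 0 -0.2 0 0 0 -0.1;0 0 -0.5 0 0 0 -0.1;0 0 -1 0 0 0 -0.1;0 0 -1 0 0 0 -0.1"

```text
t: 16.2
tcp_pos: [0.5345, -0.2301, 0.1405]
tcp_rot: [-0.125, 3.133, -0.004]
wrist_force: [-0.0, 0.7, -0.6]
finger_gap: 0.0425
grasp_force: 0.0
```

Call:
arm_command:
  commands: "0 0.5 0 0 0 0 0.1;0 1 0 0 0 0 0.1;0 1 0 0 0 0 0.1"

```text
t: 16.5
tcp_pos: [0.526, -0.144, 0.1355]
tcp_rot: [0.135, -3.138, -0.003]
wrist_force: [0.3, -1.0, 0.3]
finger_gap: 0.0516
grasp_force: 0.0
```

Call:
arm_command:
  commands: "0 0.5 0 0 0 0 0.1;0 1 0 0 0 0 0.1;0 1 0 0 0 0 0.1"

```text
t: 16.8
tcp_pos: [0.5194, -0.0645, 0.1355]
tcp_rot: [0.135, -3.138, -0.003]
wrist_force: [0.0, -0.0, -0.2]
finger_gap: 0.0518
grasp_force: 0.0
```

Call:
arm_command:
  commands: "-0.1 0.5 0 0 0 0 0.1;-0.1 1 0 0 0 0 0.1;-0.1 1 0 0 0 0 0.1"

```text
t: 17.1
tcp_pos: [0.5209, 0.0156, 0.1355]
tcp_rot: [0.135, -3.138, -0.002]
wrist_force: [-0.2, -0.9, -0.8]
finger_gap: 0.0517
grasp_force: 0.0
```

Call:
arm_command:
  commands: "-0.2 0.5 0 0 0 0 0.1;-0.2 1 0 0 0 0 0.1;-0.2 1 0 0 0 0 0.1"

```text
t: 17.4
tcp_pos: [0.5303, 0.0966, 0.1355]
tcp_rot: [0.135, -3.138, -0.002]
wrist_force: [0.0, -1.1, 0.2]
finger_gap: 0.0512
grasp_force: 0.0
```

Call:
arm_command:
  commands: "0 0.6 -0.1 0 0 0 0.1;0 0.6 -0.1 0 0 0 0.1;0 0.6 -0.1 0 0 0 0.1;0 0.6 -0.1 0 0 0 0.1;0 0.6 -0.1 0 0 0 0.1"

```text
t: 17.9
tcp_pos: [0.5269, 0.1385, 0.1437]
tcp_rot: [0.124, -3.139, 0.001]
wrist_force: [0.6, -0.3, 0.2]
finger_gap: 0.0518
grasp_force: 0.0
```

```bash
python3 g.py A; python3 w.py "(.528,.145)" .072 .085 .03
```

```text
t 17.9 tcp [0.5269 0.1385 0.1437] turn [-0.0002 -0.0001 -0.0007] gap 0.0518 F [ 0.6 -0.3  0.2]
A [-0.02  0.08 -0.  ]
637 [0.5363 0.1544 0.0786] [0.5265 0.1447 0.0753] [0.02  0.019 0.007]
```

Call:
arm_command:
  commands: "-0.01 0.08 0.1 0 0 0 0.1;-0.01 0.08 0.4 0 0 0 0.1;-0.01 0.08 0.7 0 0 0 0.1;-0.01 0.08 0.7 0 0 0 0.1"

```text
t: 18.35
tcp_pos: [0.5254, 0.1458, 0.085]
tcp_rot: [0.126, -3.135, 0.002]
wrist_force: [0.5, 0.2, 0.4]
finger_gap: 0.0523
grasp_force: 0.0
```

Call:
arm_command:
  commands: "0 0 0.4 0 0 0 0.1;0 0 0.64 0 0 0 0.1;0 0 0.64 0 0 0 0.1;0 0 0.64 0 0 0 0.1;0 0 0.64 0 0 0 0.1"

```text
t: 18.85
tcp_pos: [0.5279, 0.1465, 0.0381]
tcp_rot: [-0.126, 3.137, 0.001]
wrist_force: [0.6, 0.4, -0.1]
finger_gap: 0.0519
grasp_force: 0.0
```

```bash
python3 g.py A
```

```text
t 18.85 tcp [0.5279 0.1465 0.0381] turn [0.0002 0.0009 0.0001] gap 0.0519 F [ 0.6  0.4 -0.1]
A [ 0.001 -0.018 -0.   ]
```

Call:
arm_command:
  commands: "0 -0.015 0.01 0 0 0 0.1;0 -0.015 0.01 0 0 0 -0.4;0 -0.015 0.01 0 0 0 -0.6;0 -0.015 0.01 0 0 0 -0.8;0 -0.015 0.01 0 0 0 -0.8;0 -0.015 0.01 0 0 0 -0.8"

```text
t: 19.45
tcp_pos: [0.5273, 0.145, 0.0359]
tcp_rot: [-0.126, 3.139, -0.0]
wrist_force: [0.3, 0.2, 1.4]
finger_gap: 0.0255
grasp_force: 15.0
```

Call:
arm_command:
  commands: "0 0 0 0 0 0 -0.8;0 0 -0.25 0 0 0 -0.8;0 0 -0.6 0 0 0 -0.8;0 0 -1 0 0 0 -0.8;0 0 -1 0 0 0 -0.8"

```text
t: 19.95
tcp_pos: [0.529, 0.1455, 0.1194]
tcp_rot: [-0.125, 3.134, 0.003]
wrist_force: [-0.2, -0.4, -0.7]
finger_gap: 0.0257
grasp_force: 15.0
```

Call:
arm_command:
  commands: "0.1 -0.5 -0.2 0 0 0 -0.8;0.1 -1 -0.2 0 0 0 -0.8;0.1 -1 -0.2 0 0 0 -0.8"

```text
t: 20.25
tcp_pos: [0.5258, 0.0594, 0.1319]
tcp_rot: [-0.116, 3.139, -0.002]
wrist_force: [-0.1, 1.3, -0.6]
finger_gap: 0.0258
grasp_force: 15.0
```

Call:
arm_command:
  commands: "0.1 -0.5 0 0 0 0 -0.8;0.1 -1 0 0 0 0 -0.8;0.1 -1 0 0 0 0 -0.8"

```text
t: 20.55
tcp_pos: [0.5238, -0.0208, 0.1315]
tcp_rot: [0.116, -3.139, 0.003]
wrist_force: [-0.4, 0.8, -0.3]
finger_gap: 0.0255
grasp_force: 15.0
```

Call:
arm_command:
  commands: "0.1 -0.5 0 0 0 0 -0.8;0.1 -1 0 0 0 0 -0.8;0.1 -1 0 0 0 0 -0.8"

```text
t: 20.85
tcp_pos: [0.5221, -0.101, 0.1315]
tcp_rot: [0.117, -3.139, 0.003]
wrist_force: [0.8, 1.3, -1.0]
finger_gap: 0.0251
grasp_force: 15.0
```

Call:
arm_command:
  commands: "0 -0.5 0 0 0 0 -0.8;0 -0.88 0 0 0 0 -0.8;0 -0.88 0 0 0 0 -0.8;0 -0.88 0 0 0 0 -0.8;0 -0.88 0 0 0 0 -0.8"

```text
t: 21.35
tcp_pos: [0.5282, -0.165, 0.1315]
tcp_rot: [0.128, -3.138, -0.001]
wrist_force: [-1.0, 0.7, -0.5]
finger_gap: 0.0254
grasp_force: 15.0
```

```bash
python3 g.py P1; python3 wp.py
```

```text
t 21.35 tcp [ 0.5282 -0.165   0.1315] turn [ 0.0003 -0.0003  0.0007] gap 0.0254 F [-1.   0.7 -0.5]
P1 [ 0.002 -0.029 -0.   ]
(0.5282, -0.1673) 1158 [ 0.5238 -0.1695  0.048 ] [0.03  0.033 0.   ]
(0.5328, -0.2271) 474 [ 0.5296 -0.228   0.048 ] [0.031 0.033 0.   ]
(0.5374, -0.2867) 345 [ 0.5354 -0.2866  0.048 ] [0.033 0.032 0.   ]
```

Target about (.527,-.1685).

Call:
arm_command:
  commands: "0.015 -0.03 0.3 0 0 0 -0.8;0.015 -0.03 0.45 0 0 0 -0.8;0.015 -0.03 0.45 0 0 0 -0.8;0.015 -0.03 0.45 0 0 0 -0.8"

```text
t: 21.8
tcp_pos: [0.5273, -0.1685, 0.0961]
tcp_rot: [0.127, -3.139, 0.0]
wrist_force: [-0.2, 0.2, -0.4]
finger_gap: 0.0251
grasp_force: 15.0
```

Call:
arm_command:
  commands: "0 0 0.05 0 0 0 -0.8;0 0 0.1 0 0 0 -0.8;0 0 0.1 0 0 0 -0.8"

```text
t: 22.1
tcp_pos: [0.527, -0.1687, 0.0876]
tcp_rot: [0.126, -3.139, -0.0]
wrist_force: [-0.4, -0.0, -0.6]
finger_gap: 0.0253
grasp_force: 15.0
```

```bash
python3 g.py P1
```

```text
t 22.1 tcp [ 0.527  -0.1687  0.0876] turn [ 0.     -0.0001  0.0001] gap 0.0253 F [-0.4 -0.  -0.6]
P1 [-0.016  0.016 -0.   ]
```

Call:
arm_command:
  commands: "0 0 0.1 0 0 0 -0.8;0 0 0.2 0 0 0 -0.8;0 0 0.3 0 0 0 -0.8;0 0 0.4 0 0 0 -0.8;0 0 0.4 0 0 0 -0.8;0 0 0.4 0 0 0 -0.8"

```text
t: 22.7
tcp_pos: [0.527, -0.1689, 0.0557]
tcp_rot: [0.126, -3.139, 0.0]
wrist_force: [-0.0, -0.7, -0.1]
finger_gap: 0.0257
grasp_force: 15.0
```

```bash
python3 g.py P1
```

```text
t 22.7 tcp [ 0.527  -0.1689  0.0557] turn [-0.     -0.0002  0.    ] gap 0.0257 F [-0.  -0.7 -0.1]
P1 [-0.016  0.019 -0.   ]
```

Call:
arm_command:
  commands: "0 0 0 0 0 0 -0.8;0 0 0 0 0 0 -0.3;0 0 0 0 0 0 -0.1;0 0 0 0 0 0 -0.1;0 0 0 0 0 0 -0.1"

```text
t: 23.2
tcp_pos: [0.5272, -0.1688, 0.056]
tcp_rot: [-0.126, 3.139, -0.0]
wrist_force: [0.0, -0.8, 0.0]
finger_gap: 0.0422
grasp_force: 0.0
```

Call:
arm_command:
  commands: "0 0 -0.2 0 0 0 -0.1;0 0 -0.5 0 0 0 -0.1;0 0 -1 0 0 0 -0.1;0 0 -1 0 0 0 -0.1"

```text
t: 23.6
tcp_pos: [0.5293, -0.1696, 0.1402]
tcp_rot: [-0.125, 3.133, -0.002]
wrist_force: [0.8, 0.2, 0.3]
finger_gap: 0.0423
grasp_force: 0.0
```

Call:
arm_command:
  commands: "0.6 -0.4 0 0 0 0 -0.1;0.6 -0.4 0 0 0 0 -0.1;0.6 -0.4 0 0 0 0 -0.1"

```text
t: 23.9
tcp_pos: [0.4808, -0.2056, 0.1359]
tcp_rot: [0.122, -3.139, 0.0]
wrist_force: [0.7, 0.3, 0.1]
finger_gap: 0.042
grasp_force: 0.0
```

Call:
arm_command:
  commands: "0.5 -0.36 0 0 0 0 -0.1;0.5 -0.36 0 0 0 0 -0.1;0.5 -0.36 0 0 0 0 -0.1;0.5 -0.36 0 0 0 0 -0.1"

```text
t: 24.3
tcp_pos: [0.4453, -0.2356, 0.1358]
tcp_rot: [-0.128, 3.139, 0.0]
wrist_force: [0.3, -0.3, 0.7]
finger_gap: 0.0427
grasp_force: 0.0
```

```bash
python3 g.py post; python3 w.py "(.445,-.235)" .082 .093 .02; python3 -c "
from h import *
cv2.imwrite('pics/top1.png',snap('scene')['frame'])"
```

```text
t 24.3 tcp [ 0.4453 -0.2356  0.1358] turn [0.     0.0001 0.0007] gap 0.0427 F [ 0.3 -0.3  0.7]
post [ 0.002  0.008 -0.   ]
596 [ 0.4518 -0.2279  0.0894] [ 0.4432 -0.2366  0.0857] [0.017 0.017 0.007]
```

View pics/top1.png

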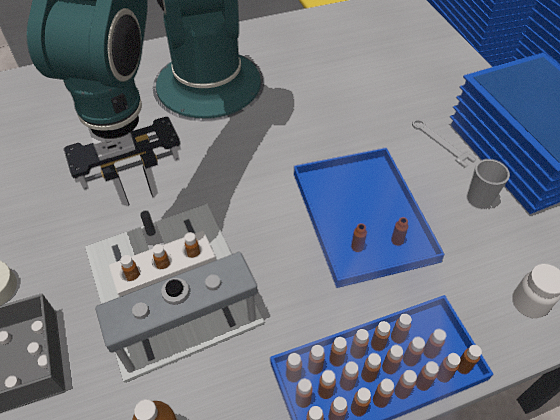

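The scene view shows all three vials upright in the pockets at (130,268), (161,256) and (191,245), and the two open vials untouched at (361,237) and (402,231). Next I grip the post.

Call:
arm_command:
  commands: "0.01 0 0.4 0 0 0 -0.1;0.01 0 0.8 0 0 0 -0.1;0.01 0 0.95 0 0 0 -0.1;0.01 0 0.95 0 0 0 -0.1;0.01 0 0.95 0 0 0 -0.1"

```text
t: 24.9
tcp_pos: [0.4441, -0.2367, 0.0607]
tcp_rot: [-0.126, 3.139, -0.001]
wrist_force: [0.0, -0.1, 0.6]
finger_gap: 0.0422
grasp_force: 0.0
```

Call:
arm_command:
  commands: "0 0 0 0 0 0 -0.4;0 0 0 0 0 0 -0.6;0 0 0 0 0 0 -0.9;0 0 0 0 0 0 -0.9;0 0 0 0 0 0 -0.9"

```text
t: 25.4
tcp_pos: [0.4438, -0.2364, 0.0604]
tcp_rot: [-0.126, 3.138, 0.0]
wrist_force: [-0.2, 4.0, 8.3]
finger_gap: 0.0175
grasp_force: 15.0
```

Call:
arm_command:
  commands: "-0.1 0 0 0 0 0 -0.9;-0.2 0 0 0 0 0 -0.9;-0.3 0 0 0 0 0 -0.9;-0.4 0 0 0 0 0 -0.9;-0.5 0 0 0 0 0 -0.9;-0.5 0 0 0 0 0 -0.9"

```text
t: 26.0
tcp_pos: [0.4847, -0.233, 0.0604]
tcp_rot: [-0.127, 3.138, -0.0]
wrist_force: [0.9, 3.2, 8.4]
finger_gap: 0.0178
grasp_force: 15.0
```

```bash
python3 g.py post
```

```text
t 26.0 tcp [ 0.4847 -0.233   0.0604] turn [-0.0001  0.0007  0.0005] gap 0.0178 F [0.9 3.2 8.4]
post [ 0.496  0.015 -0.001]
```

Call:
arm_command:
  commands: "-0.1 0 0 0 0 0 -0.9;-0.25 0 0 0 0 0 -0.9;-0.4 0 0 0 0 0 -0.9;-0.55 0 0 0 0 0 -0.9;-0.7 0 0 0 0 0 -0.9;-0.85 0 0 0 0 0 -0.9;-0.95 0 0 0 0 0 -0.9;-0.95 0 0 0 0 0 -0.9"

```text
t: 26.8
tcp_pos: [0.5605, -0.2267, 0.0604]
tcp_rot: [-0.127, 3.137, 0.0]
wrist_force: [0.5, 4.7, 8.4]
finger_gap: 0.0173
grasp_force: 15.0
```

Call:
arm_command:
  commands: "-0.05 0 0 0 0 0 -0.9;-0.1 0 0 0 0 0 -0.9;-0.1 0 0 0 0 0 -0.9"

```text
t: 27.1
tcp_pos: [0.5668, -0.2261, 0.0602]
tcp_rot: [0.126, -3.138, -0.001]
wrist_force: [-4.5, 4.5, 9.6]
finger_gap: 0.0182
grasp_force: 15.0
```

```bash
python3 g.py post but
```

```text
t 27.1 tcp [ 0.5668 -0.2261  0.0602] turn [ 0.0005 -0.0004  0.0002] gap 0.0182 F [-4.5  4.5  9.6]
post [1.525e+00 1.200e-02 1.000e-03]
but [-1.177e+00  2.000e-02 -1.000e-03]
```

Call:
arm_command:
  commands: "-0.04 0 0 0 0 0 -0.9;-0.06 0 0 0 0 0 -0.9;-0.06 0 0 0 0 0 -0.9"

```text
t: 27.4
tcp_pos: [0.5698, -0.2259, 0.0596]
tcp_rot: [0.125, -3.135, -0.002]
wrist_force: [-12.8, 3.7, 9.3]
finger_gap: 0.0178
grasp_force: 15.0
```

```bash
python3 g.py but; python3 w.py "(.567,-.227)" .082 .093 .02; python3 -c "
from h import *
cv2.imwrite('pics/s2.png',snap('scene')['frame'])"
```

```text
t 27.4 tcp [ 0.5698 -0.2259  0.0596] turn [ 0.0008 -0.0019 -0.0001] gap 0.0178 F [-12.8   3.7   9.3]
but [-1.139  0.02  -0.004]
1829 [ 0.5787 -0.2085  0.093 ] [ 0.5677 -0.2275  0.0875] [0.022 0.038 0.011]
```

View pics/s2.png

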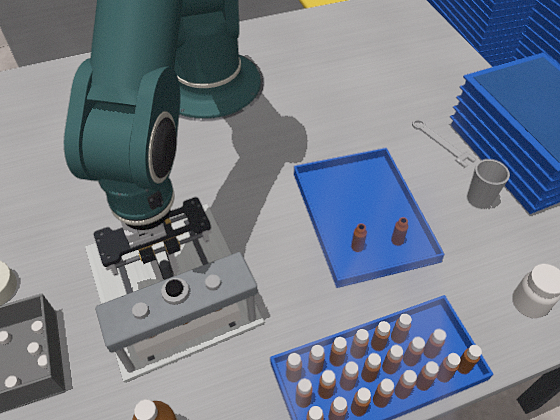

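The carriage stopped against a 13 N reaction, with the post now next to the head. I open, rise, and go over the button with the fingers shut.

Call:
arm_command:
  commands: "0 0 0 0 0 0 -0.4;0 0 0 0 0 0 -0.1;0 0 0 0 0 0 -0.1;0 0 0 0 0 0 -0.1"

```text
t: 27.9
tcp_pos: [0.572, -0.2263, 0.0599]
tcp_rot: [-0.126, 3.139, -0.0]
wrist_force: [-0.3, -0.4, -0.2]
finger_gap: 0.0415
grasp_force: 0.0
```

Call:
arm_command:
  commands: "0.03 0 -0.3 0 0 0 -0.1;0.03 0 -0.6 0 0 0 -0.1;0.03 0 -1 0 0 0 -0.1;0.03 0 -1 0 0 0 -0.1"

```text
t: 28.3
tcp_pos: [0.5713, -0.2273, 0.1438]
tcp_rot: [-0.125, 3.134, -0.003]
wrist_force: [0.7, 0.5, 0.4]
finger_gap: 0.0425
grasp_force: 0.0
```

Call:
arm_command:
  commands: "0 0 -0.5 0 0 0 -0.5;0 0 -0.7 0 0 0 -1;0 0 -0.7 0 0 0 -1;0 0 -0.7 0 0 0 -1"

```text
t: 28.7
tcp_pos: [0.5693, -0.2262, 0.1952]
tcp_rot: [0.126, -3.139, -0.0]
wrist_force: [0.7, 0.2, 0.1]
finger_gap: 0.0137
grasp_force: 0.0
```

Call:
arm_command:
  commands: "-0.6 0 0 0 0 0 -1;-0.9 0 0 0 0 0 -1;-0.9 0 0 0 0 0 -1;-0.9 0 0 0 0 0 -1"

```text
t: 29.1
tcp_pos: [0.6406, -0.2206, 0.1939]
tcp_rot: [0.126, -3.136, -0.0]
wrist_force: [-1.2, -0.1, -0.4]
finger_gap: 0.0003
grasp_force: 0.0
```

```bash
python3 g.py but; python3 w.py "(.66,-.217)" .15 .165 .025
```

```text
t 29.1 tcp [ 0.6406 -0.2206  0.1939] turn [ 0.0002 -0.0013  0.0001] gap 0.0003 F [-1.2 -0.1 -0.4]
but [-0.252  0.024 -0.001]
26 [ 0.6458 -0.2163  0.1551] [ 0.6451 -0.2198  0.1527] [0.001 0.007 0.005]
```

Call:
arm_command:
  commands: "-0.24 0.02 0.2 0 0 0 -1;-0.24 0.02 0.35 0 0 0 -1;-0.24 0.02 0.35 0 0 0 -1;-0.24 0.02 0.35 0 0 0 -1"

```text
t: 29.55
tcp_pos: [0.6594, -0.218, 0.168]
tcp_rot: [0.125, -3.138, 0.0]
wrist_force: [-0.2, 0.5, -0.3]
finger_gap: 0.0001
grasp_force: 0.0
```

```bash
python3 g.py but
```

```text
t 29.55 tcp [ 0.6594 -0.218   0.168 ] turn [-0.0001 -0.0003 -0.0003] gap 0.0001 F [-0.2  0.5 -0.3]
but [-0.015  0.012 -0.   ]
```

Call:
arm_command:
  commands: "-0.01 0.01 0.08 0 0 0 -1;-0.01 0.01 0.15 0 0 0 -1;-0.01 0.01 0.22 0 0 0 -1;-0.01 0.01 0.24 0 0 0 -1;-0.01 0.01 0.24 0 0 0 -1"

```text
t: 30.05
tcp_pos: [0.6612, -0.2168, 0.1501]
tcp_rot: [-0.126, 3.138, -0.0]
wrist_force: [-6.6, 2.8, 17.9]
finger_gap: 0.0006
grasp_force: 8.8
```

```bash
python3 g.py but
```

```text
t 30.05 tcp [ 0.6612 -0.2168  0.1501] turn [-0.      0.0006  0.    ] gap 0.0006 F [-6.6  2.8 17.9]
but [ 0.009 -0.002 -0.   ]
```

Fully pressed: 18 N against a 4 N spring, with the tip at 0.150. I retract and check.

Call:
arm_command:
  commands: "0 0 -0.3 0 0 0 -1;0 0 -0.7 0 0 0 -1;0 0 -1 0 0 0 -1;0 0 -1 0 0 0 -1"

```text
t: 30.45
tcp_pos: [0.6622, -0.2173, 0.2321]
tcp_rot: [-0.126, 3.134, -0.002]
wrist_force: [-0.1, -0.4, 0.8]
finger_gap: 0.0006
grasp_force: 0.0
```

Call:
arm_command:
  commands: "0.9 0 -0.2 0 0 0 -1;0.9 0 -0.2 0 0 0 -1;0.9 0 -0.2 0 0 0 -1;0.9 0 -0.2 0 0 0 -1;0.9 0 -0.2 0 0 0 -1"

```text
t: 30.95
tcp_pos: [0.5897, -0.2219, 0.244]
tcp_rot: [0.127, -3.138, -0.0]
wrist_force: [-0.2, -0.2, -0.1]
finger_gap: 0.0008
grasp_force: 0.0
```

Call:
arm_command:
  commands: "1 0 0 0 0 0 -1;1 0 0 0 0 0 -1;1 0 0 0 0 0 -1;1 0 0 0 0 0 -1;1 0 0 0 0 0 -1;1 0 0 0 0 0 -1"

```text
t: 31.55
tcp_pos: [0.5103, -0.2285, 0.2443]
tcp_rot: [0.127, -3.138, 0.0]
wrist_force: [0.3, 0.2, 0.6]
finger_gap: 0.0007
grasp_force: 0.0
```

```bash
python3 g.py but; python3 - <<'E'
from h import *
s=snap('scene'); P=cloud(s).reshape(-1,3)
for c,lo,hi in [((.572,-.225),.084,.095),((.66,-.217),.15,.165)]:
    t=P[(P[:,2]>lo)&(P[:,2]<hi)&(np.hypot(*(P[:,:2]-c).T)<.025)]
    print(len(t),((t.max(0)+t.min(0))/2).round(4),t.max(0).round(4)) if len(t) else print(0)
cv2.imwrite('pics/w3.png',snap('wrist')['frame'])
E
```

```text
t 31.55 tcp [ 0.5103 -0.2285  0.2443] turn [-0.0001 -0.0003  0.0006] gap 0.0007 F [0.3 0.2 0.6]
but [-1.883e+00 -8.000e-03 -1.000e-03]
77 [ 0.5664 -0.2246  0.0875] [ 0.5761 -0.2162  0.0911]
234 [ 0.6603 -0.2169  0.155 ] [ 0.6741 -0.2035  0.1599]
```

View pics/w3.png

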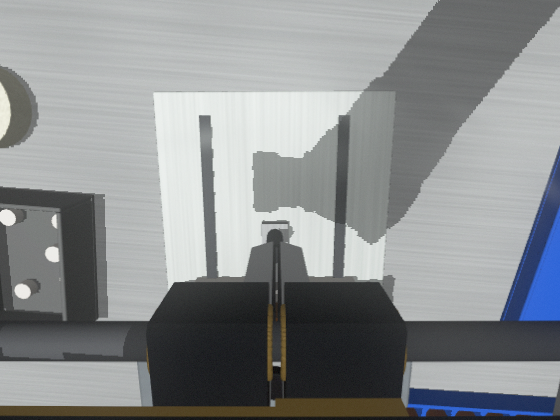

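The post now measures 94 mm short of the button centre, which agrees with the hard stop felt at 13 N. The button is back at its starting height, and the wrist view shows the arm clear.

```bash
python3 -c "
from plant import arm
print(arm.job_done())"
```

```text
the job is handed in; nothing more can be done
None
```

I handed the job in: three capped vials loaded upright, the carriage pushed to its stop and the start button pressed fully at about 30 s. I didn't look at the vials again once they were under the head, and no verdict came back.

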